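Lock a row of heat-sink channels together

ROBOT

A 6-joint arm with a two-finger parallel gripper is mounted at the origin on the work surface. World frame = base frame: x ahead of the robot, y to its left, z up, the work surface at z = 0. Lengths are in m, angles in rad, forces in N, time in s.
With the tool pointing down it reaches from about 0.35 to 0.975 m from the base axis. Payload 4.9 kg.
Tool frame: the origin (TCP) lies between the finger pads; the fingertips stand 25 mm ahead of it and the grasp point (between the pads) lies 6 mm ahead of it (manip.tcp_to_tips is the z of the fingertips in the tool frame, in m); z points along the fingers, y is the line along which they close (so a half turn about z gives the same grasp; the last joint's range is limited). The gripper opens to 85 mm and grips with 20 to 120 N. Pads are 22 mm wide; open, the fingers measure 114 mm over their backs; the gripper's body (76 mm by 85 mm) begins 54 mm behind the grasp point. The pads swing forward as they close: fully open they stand 13 mm farther back than shut.
Start: joints at [-1.409, 0.053, 1.613, -0, 1.476, -0.119], TCP at [0.173, -0.601, 0.256] pointing down, gripper open.
Joint ranges: [-3.01, 3.01], [-1.01, 2.22], [0.06, 2.58], [-1.02, 4.17], [0.09, 2.62], [-3.14, 3.14]. Speed limits (rad/s): [2.57, 2.57, 3.14, 3.14, 3.14, 3.14].

INTERFACE

Orientations are given as a unit quaternion [w, x, y, z].
In Python, from plant import manip gives the robot as it stands. The module is installed in compiled form; this text tells all that it offers.
- The arm moves only by the tool arm_command, never from a script. Its argument "moves" is a list of rows, each a list of 3 entries, a list of its own where there are three numbers: the opening, from -1 (shut) to 1 (fully open), then the shift along the tool's x, y, z in units of 0.15 m (1.0 is 0.15 m), then the turn about the tool's z in units of 2 pi rad (1.0 is 2 pi rad). A call has 1 to 20 rows; each row is the pose to reach, as a shift and turn from the pose commanded when the call began, along the tool's axes at that moment, turning the shorter way round; what a row does not reach only later rows make up. A row lasts 1/12 s, in which the tool goes at most 41.7 mm and 7.16 degrees, less where a joint would pass 70% of its speed; a pose out of reach is approached as far as the arm can. A call with a number of a shift or a turn outside -1 to 1 is refused whole. A call with a gripper value outside its range is refused whole. The fingers move at their own pace and stop on an object; the grip force is fixed at half the most. Time passes only in rows, so rows that repeat a pose let the fingers close. It gives the time, the measured TCP pose, the force, the opening and the grip force at its end, in the units of the state.
- manip.state(): the state, without advancing time (a new reading comes with each control period).
- manip.grab_frame(name): name is "scene" or "side" or "wrist"; returns a dict with "frame" (420x560x3 uint8, red, green, blue), "fx", "fy", "cx", "cy" (pixels), "R" (3x3) and "t" (3): a world point X has camera coordinates R X + t. Camera axes: x right, y down, z forward; pixel columns grow to the right and rows downward; lengths in m; the calibration is good to about 2 mm. A picture is of the moment at which its call begins. There is no depth.
- manip.job_done(): hands the job in; it is judged then, once.
Trained networks look in a picture, given as the dict that the camera call returned (one of the last four; its "shot" number tells which), for a name from the list of things; names that differ only in an ending like _2 or _b are one class to them, and where a whole thing is asked for, a point or a joint stands for the part that bears it (a point fixed in the world has none). Each returns a list of dicts, best first, with "confidence" (0 to 1); they miss things now and then, are a little off and sometimes report something else, mostly with a low value. They report only what shows in the picture. A call takes as long as a camera call. They do not tell look-alikes from the thing itself.
- manip.search_frame(picture, target): "extent" ([left, top, right, bottom] in pixels, round what is visible of it).
The state is a dict: "time": time; "joint_pos": joint angles; "joint_vel": joint speeds; "joint_efforts": joint torques, N m; "tool_pos": TCP position; "tool_rot": TCP orientation; "contact_force": force on the tool from outside, world axes, zero at the start; "ft_torque": the same for the moment, N m; "gripper_width": opening from 0.0 (shut) to 1.0 (fully open); "grasp_force": force on a finger pad.
Only numpy, scipy, OpenCV 4.12 (cv2) and the standard library are available. Lean on these libraries where they do the work, as an engineer would, in place of code of your own. Each camera call takes 0.05 s, during which the arm holds its last target. There are 200 camera calls.

TASK

Three wide silver heat-sink channels lie side by side, open side up, in the red tray. Take the two blue channels that lie open side down and gently set one (not dropped) over each of the two seams of the silver row, still open side down, so that its flanges drop into the silver channels on either side of the seam and stand on their floors, in line with the silver channels and about the middle of their length. Leave the blue channel that lies open side up where it is.

Things in the scene. Friction and masses are not known exactly. Their poses are not given: they have to be found in the camera images.
- tray: Fixed red tray 146 (x) by 286 (y) by 15 mm high, holding 3 immovable silver channels, open side up, 130 long along x, 90 wide, walls 3, side by side at y = -90, 0, +90. Their inner floors are 8, flange tops 30 above the bench. Seams (two flanges back to back, 6 thick) run along x at y = -45 and +45. Origin: centre of underside, on the bench; z up.
- cap_a: Blue aluminium channel lying on the bench open side down (flat web on top, flanges down); 100 mm long, 50 wide, 45 high, walls 3, about 0.11 kg. Origin: centre of its underside (flange tips), so z = 0 on the bench and the top is 45 above; x along its length, y across its flanges (grip across y, 50 wide), z up. Goes over either seam.
- cap_b: A second blue channel, identical to cap_a, also lying open side down, with the same origin and axes. Goes over the other seam.
- spare: Blue channel lying on the bench open side up (web on the bench, trough visible from above); 100 mm long, 50 wide, 45 high, walls 3, about 0.11 kg. Origin: centre of its underside, x along its length, z up. Not wanted: stays where it is.
There are look-alikes about, which are no part of the job. Leave any black or orange look-alike of the cap_a alone.

How it is judged:
By the outcome, as a careful person would: the job done as asked, in the order asked, and still so for the second after the job is handed in, with the robot touching nothing.
It also fails if it takes over 56 s, if anything falls off the work surface, if the arm or the gripper's body presses on something with over 40 N, if the wrist force passes 120 N, or if a joint passes its speed limit or range.

## Working session

There is one attempt and no reset: what is moved stays moved. The work goes in short steps, Python scripts to look and compute and a tool call to move; the robot and the scene stay as the last step left them, time stands still between calls to the robot, and variables do not carry over. Pictures are saved under pics/ and viewed, at most 10 in all, crops included, and the job is handed in when it is done.

Besides the shell and the picture viewer there is one more tool, called after "Request:" by a JSON object that holds its "name" and its "arguments", one argument or row to a line. arm_command: Moves the arm, as the interface text tells. Shifts and turns lie within -1 to 1; 1 stands for 0.15 m of shift or 2 pi rad of turn. Its arguments: {"type":"object","properties":{"moves":{"type":"array"}},"required":["moves"]}

```bash
mkdir -p pics; python3 - <<'E'
from plant import manip
import cv2,pickle
s=manip.state();print(s['time'],s['tool_pos'],s['tool_rot'],s['gripper_width'],manip.tcp_to_tips)
for n in('scene','side'):
    f=manip.grab_frame(n);pickle.dump(f,open(n+'.pkl','wb'))
    cv2.imwrite(f'pics/{n}0.png',f['frame'][:,:,::-1])
    print(n,f['fx'],f['cx'],f['cy'],f['R'],f['t'])
    for t in('cap_a','spare','tray'):
        print(t,[(d['extent'],round(d['confidence'],2)) for d in manip.search_frame(f,t)])
E
```

```text
0.0 [ 0.17309295 -0.59994368  0.25505081] [-1.05742251e-03  9.90160874e-01  1.39929717e-01 -2.47971285e-05] 0.9992238475704189 0.025
scene 402.3832604587872 284.1108288418368 210.661999799519 [[ 0.25445922  0.96705014 -0.00803273]
 [ 0.6845386  -0.18597698 -0.70485422]
 [-0.68312328  0.17385794 -0.70930671]] [-9.72553262e-04 -3.55307817e-01  1.21028449e+00]
cap_a [([86.0, 232.3, 158.1, 275.9], 0.9), ([218.2, 244.3, 274.1, 303.4], 0.89), ([169.0, 187.2, 208.3, 240.6], 0.87), ([121.0, 159.3, 160.0, 200.9], 0.82)]
spare [([257.7, 182.5, 282.2, 226.8], 0.6)]
tray [([353.5, 176.7, 504.2, 230.4], 0.94)]
side 417.5632698106007 279.79419401437093 216.74301258288003 [[ 0.99699423 -0.07742819  0.00271643]
 [-0.05451677 -0.72602773 -0.68550103]
 [ 0.05504931  0.68329248 -0.72806659]] [-0.49103642 -0.03831154  1.0332437 ]
cap_a [([178.9, 320.0, 245.4, 371.2], 0.89), ([327.5, 234.2, 382.8, 279.9], 0.87), ([297.4, 319.1, 348.1, 392.4], 0.76), ([246.0, 270.4, 306.9, 318.5], 0.65)]
spare [([252.4, 217.2, 303.1, 248.7], 0.94)]
tray [([256.4, 111.0, 325.9, 185.9], 0.98)]
```

View pics/scene0.png

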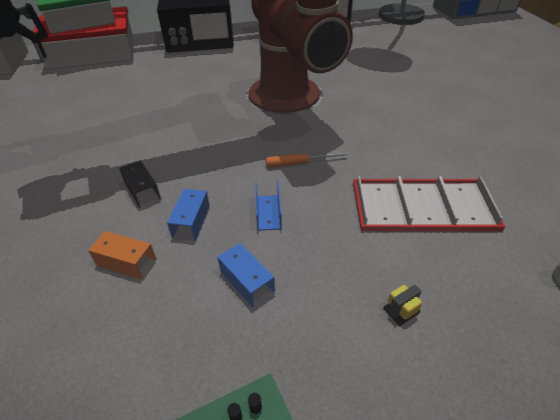

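View pics/side0.png

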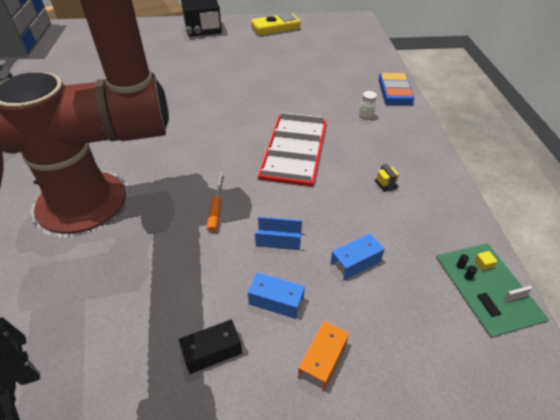

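Scene: caps at (189,214) and (246,274), the spare at (268,210) trough up, the tray at (427,204). In the side view the caps are at (276,294) and (357,256), the spare at (279,233) and the tray at (294,148). Next I fit poses to the colour silhouettes in both views.

```bash
cat > h.py <<'E'
import numpy as np,cv2
from scipy.optimize import minimize
def proj(f,P):
    c=P@f['R'].T+f['t'];return np.c_[f['fx']*c[:,0]/c[:,2]+f['cx'],f['fy']*c[:,1]/c[:,2]+f['cy']]
def box(p,d,z0=0):
    x,y,a=p;c,s=np.cos(a),np.sin(a)
    return np.array([[x+c*u-s*v,y+s*u+c*v,z0+w] for u in(-d[0]/2,d[0]/2) for v in(-d[1]/2,d[1]/2) for w in(0,d[2])])
def mask(f,col,ext):
    h=cv2.cvtColor(f['frame'],cv2.COLOR_RGB2HSV).astype(int);H,S,V=h[...,0],h[...,1],h[...,2]
    m=((H>100)&(H<125)&(S>110)) if col=='blue' else (((H<6)|(H>172))&(S>120))
    k=np.zeros_like(m);l,t,r,b=[int(q) for q in ext];k[t-5:b+6,l-5:r+6]=1
    m=(m&k).astype(np.uint8)
    n,lab,st,_=cv2.connectedComponentsWithStats(m,connectivity=8)
    m=(lab==1+np.argmax(st[1:,4]))
    return np.argwhere(m)[:,::-1].astype(np.float32)
S=8
def hullimg(pts,o):
    im=np.zeros((1400,1400),np.uint8)
    cv2.fillConvexPoly(im,cv2.convexHull(np.round((pts-o+.5)*S).astype(np.int32)),1);return im
def ray(f,uv,z):
    d=f['R'].T@np.array([(uv[0]-f['cx'])/f['fx'],(uv[1]-f['cy'])/f['fy'],1]);c=-f['R'].T@f['t']
    return c+d*(z-c[2])/d[2]
def fit(obs,col,d,z0=0,a0s=np.arange(0,3.1,.4)):
    T=[]
    for f,e in obs:
        m=mask(f,col,e);m=np.r_[m-.5,m+.5,m+[.5,-.5],m+[-.5,.5]]
        o=m.min(0)-10;T.append((f,o,hullimg(m,o)))
    f,e=obs[0];p0=ray(f,((e[0]+e[2])/2,(e[1]+e[3])/2),d[2]/2)
    def cost(p):
        r=0
        for f,o,h in T:
            g=hullimg(proj(f,box(p,d,z0)),o);r+=1-(g&h).sum()/(g|h).sum()
        return r/len(T)
    b=None
    for a in a0s:
        s=np.array([p0[0],p0[1],a])
        r=minimize(cost,s,method='Nelder-Mead',options=dict(initial_simplex=s+np.r_[np.zeros((1,3)),np.diag([.02,.02,.2])],xatol=1e-4,fatol=1e-5))
        if b is None or r.fun<b.fun:b=r
    return b.x,b.fun
E
python3 - <<'E'
import pickle,numpy as np
from h import *
sc,si=[pickle.load(open(n+'.pkl','rb')) for n in('scene','side')]
C=(.1,.05,.045)
for n,e1,e2,col,d in(('P',[169,187,208,240],[246,270,307,318],'blue',C),('Q',[218,244,274,303],[327,234,383,280],'blue',C),('spare',[257,182,282,227],[252,217,303,249],'blue',C),('tray',[353,177,504,230],[256,111,326,186],'red',(.146,.286,.015))):
    for o in([(sc,e1),(si,e2)],[(sc,e1)],[(si,e2)]):
        p,c=fit(o,col,d);print(n,p.round(4),round(c,3))
E
```

```text
P [ 0.4592 -0.3199 -0.4087] 0.064
P [ 0.4599 -0.3209 -0.3981] 0.106
P [ 0.4593 -0.3198 -0.4093] 0.015
Q [ 0.6392 -0.2378  3.5822] 0.043
Q [ 0.6391 -0.2385  0.4387] 0.022
Q [ 0.6394 -0.2362  3.5929] 0.037
spare [ 0.4779 -0.1597 -0.1893] 0.05
spare [ 0.48   -0.1605 -0.19  ] 0.042
spare [ 0.477  -0.1587 -0.1645] 0.027
tray [ 0.5471  0.1669 -0.2701] 0.206
tray [ 0.5471  0.1654 -0.2666] 0.382
tray [0.5455 0.1675 2.8758] 0.022
```

```bash
cat > plan.py <<'E'
import sys,numpy as np
from scipy.spatial.transform import Rotation as Ro
from plant import manip
# args: x y z yaw [x y z yaw ...]: successive calls; prints shift/turn units and rows needed
s=manip.state();R=Ro.from_quat(np.roll(s['tool_rot'],-1)).as_matrix();p=np.array(s['tool_pos'])
print('t',round(s['time'],2),'p',p.round(4),'yaw',round(np.arctan2(R[1,0],R[0,0]),4),'F',np.round(s['contact_force'],1),'w',round(s['gripper_width'],3),'g',s['grasp_force'])
a=list(map(float,sys.argv[1:]))
for i in range(0,len(a),4):
    q=np.array(a[i:i+3]);y=a[i+3]
    T=np.array([[np.cos(y),np.sin(y),0],[np.sin(y),-np.cos(y),0],[0,0,-1]])
    while True:
        d=R.T@(q-p)/.15;n=int(np.ceil(np.abs(d).max()-1e-6)) or 1
        t=Ro.from_matrix(R.T@T).as_rotvec()
        print((d/n).round(3),'turn',(t[2]/2/np.pi).round(4),'rows',np.ceil(max(np.linalg.norm(d/n)*.15/.0417,abs(np.degrees(t[2]))/7.16)))
        p=p+R@d/n*.15;R=T
        if n==1:break
E
python3 plan.py .4593 -.32 .2 -.409
```

```text
t 0.4 p [ 0.1732 -0.6004  0.2561] yaw 0.2808 F [ 0.3 -0.4  0.3] w 1.001 g 0.0
[ 0.784 -0.423  0.125] turn 0.1098 rows 6.0
[ 0.336 -0.825  0.125] turn 0.0 rows 4.0
[ 0.336 -0.825  0.125] turn 0.0 rows 4.0
```

Request:
{"name": "arm_command", "arguments": {
  "moves": [
    [1,[0.784,-0.423,0.125],0.11],
    [1,[0.784,-0.423,0.125],0.11],
    [1,[0.784,-0.423,0.125],0.11],
    [1,[0.784,-0.423,0.125],0.11],
    [1,[0.784,-0.423,0.125],0.11],
    [1,[0.784,-0.423,0.125],0.11],
    [1,[0.784,-0.423,0.125],0.11]
  ]
}}

```text
time: 0.98
tool_pos: [0.269, -0.5066, 0.2376]
tool_rot: [0.0, 0.979, -0.204, 0.0]
contact_force: [1.2, -0.2, -0.3]
gripper_width: 1.0
grasp_force: 0.0
```

Request:
{"name": "arm_command", "arguments": {
  "moves": [
    [1,[0.336,-0.825,0.125],0],
    [1,[0.336,-0.825,0.125],0],
    [1,[0.336,-0.825,0.125],0],
    [1,[0.336,-0.825,0.125],0],
    [1,[0.336,-0.825,0.125],0]
  ]
}}

```text
time: 1.4
tool_pos: [0.3655, -0.4117, 0.2182]
tool_rot: [-0.001, 0.98, -0.201, -0.0]
contact_force: [-1.0, -0.7, 0.0]
gripper_width: 1.0
grasp_force: 0.0
```

Request:
{"name": "arm_command", "arguments": {
  "moves": [
    [1,[0.336,-0.825,0.125],0],
    [1,[0.336,-0.825,0.125],0],
    [1,[0.336,-0.825,0.125],0],
    [1,[0.336,-0.825,0.125],0],
    [1,[0.336,-0.825,0.125],0],
    [1,[0.336,-0.825,0.125],0]
  ]
}}

```text
time: 1.9
tool_pos: [0.4594, -0.3212, 0.2003]
tool_rot: [0.001, 0.979, -0.203, -0.0]
contact_force: [0.2, -0.3, 0.3]
gripper_width: 0.996
grasp_force: 0.0
```

```bash
python3 - <<'E'
from plant import manip
import cv2
from h import *
f=manip.grab_frame('wrist')
im=f['frame'][:,:,::-1].copy()
for z in proj(f,box((.4593,-.32,-.409),(.1,.05,.045))):cv2.circle(im,tuple(int(v) for v in z),3,(0,255,0),1)
cv2.imwrite('pics/w1.png',im)
E
python3 plan.py .4593 -.32 .036 -.409
```

```text
t 1.95 p [ 0.4591 -0.3217  0.2005] yaw -0.411 F [ 0.3 -0.8 -0.1] w 0.999 g 0.0
[-0.002 -0.006  0.548] turn -0.0003 rows 2.0
[-0.002 -0.006  0.548] turn 0.0 rows 2.0
```

View pics/w1.png

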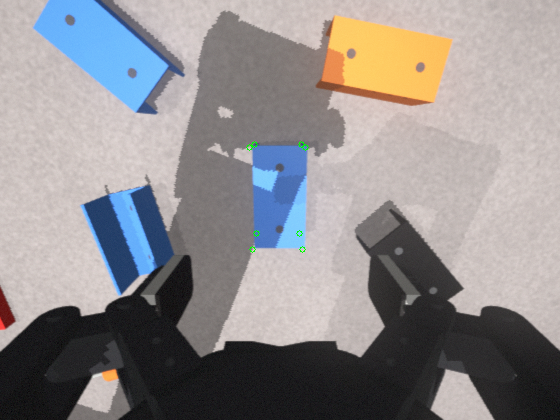

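The wrist view shows the cap centred at (280,197), with my projected corners within about 3 px of it. The black look-alike is clear of the finger path. I'll go down with the fingers slightly narrowed.

Request:
{"name": "arm_command", "arguments": {
  "moves": [
    [0.76,[-0.002,-0.009,0.25],0],
    [0.76,[-0.002,-0.009,0.5],0],
    [0.76,[-0.002,-0.009,0.75],0],
    [0.76,[-0.002,-0.009,0.75],0]
  ]
}}

```text
time: 2.28
tool_pos: [0.4545, -0.3168, 0.0796]
tool_rot: [-0.003, 0.979, -0.205, -0.006]
contact_force: [-1.4, 1.4, -0.9]
gripper_width: 0.877
grasp_force: 0.0
```

Request:
{"name": "arm_command", "arguments": {
  "moves": [
    [0.76,[0,0,0.15],0],
    [0.76,[0,0,0.25],0],
    [0.76,[0,0,0.34],0],
    [0.76,[0,0,0.34],0],
    [0.76,[0,0,0.34],0]
  ]
}}

```text
time: 2.7
tool_pos: [0.4599, -0.3198, 0.0373]
tool_rot: [0.0, 0.979, -0.204, 0.0]
contact_force: [0.4, -0.3, 0.7]
gripper_width: 0.886
grasp_force: 0.0
```

Request:
{"name": "arm_command", "arguments": {
  "moves": [
    [0,[0,0,0],0],
    [-0.3,[0,0,0],0],
    [-0.5,[0,0,0],0],
    [-0.5,[0,0,0],0],
    [-0.5,[0,0,0],0],
    [-0.5,[0,0,0],0],
    [-0.5,[0,0,0],0],
    [-0.5,[0,0,0],0]
  ]
}}

```text
time: 3.37
tool_pos: [0.4612, -0.32, 0.0387]
tool_rot: [0.001, 0.979, -0.204, 0.001]
contact_force: [-0.1, -0.2, 6.7]
gripper_width: 0.579
grasp_force: 63.4
```

```bash
python3 plan.py
```

```text
t 3.37 p [ 0.4612 -0.32    0.0387] yaw -0.4103 F [-0.1 -0.2  6.7] w 0.579 g 63.39475840330124
```

Request:
{"name": "arm_command", "arguments": {
  "moves": [
    [-0.5,[0,0,-0.15],0],
    [-0.5,[0,0,-0.35],0],
    [-0.5,[0,0,-0.6],0],
    [-0.5,[0,0,-0.85],0],
    [-0.5,[0,0,-0.85],0],
    [-0.5,[0,0,-0.85],0]
  ]
}}

```text
time: 3.87
tool_pos: [0.4615, -0.32, 0.1676]
tool_rot: [0.002, 0.979, -0.204, 0.003]
contact_force: [0.3, 0.3, -2.2]
gripper_width: 0.574
grasp_force: 62.8
```

```bash
python3 plan.py .5581 .2099 .16 -.266
```

```text
t 3.87 p [ 0.4615 -0.32    0.1676] yaw -0.4101 F [ 0.3  0.3 -2.2] w 0.574 g 62.75367468595505
[-0.205 -0.874  0.01 ] turn -0.0229 rows 4.0
[-0.077 -0.894  0.013] turn 0.0 rows 4.0
[-0.077 -0.894  0.013] turn 0.0 rows 4.0
[-0.077 -0.894  0.013] turn 0.0 rows 4.0
```

Request:
{"name": "arm_command", "arguments": {
  "moves": [
    [-0.5,[-0.04,-0.174,0.003],-0.005],
    [-0.5,[-0.082,-0.35,0.005],-0.01],
    [-0.5,[-0.123,-0.524,0.007],-0.014],
    [-0.5,[-0.164,-0.7,0.01],-0.019],
    [-0.5,[-0.205,-0.874,0.01],-0.023]
  ]
}}

```text
time: 4.28
tool_pos: [0.4828, -0.1844, 0.1599]
tool_rot: [-0.001, 0.991, -0.132, -0.002]
contact_force: [0.8, 0.7, -0.9]
gripper_width: 0.576
grasp_force: 62.7
```

Request:
{"name": "arm_command", "arguments": {
  "moves": [
    [-0.5,[-0.02,-0.22,0.003],0],
    [-0.5,[-0.038,-0.447,0.006],0],
    [-0.5,[-0.057,-0.67,0.01],0],
    [-0.5,[-0.077,-0.894,0.013],0]
  ]
}}

```text
time: 4.62
tool_pos: [0.5068, -0.0519, 0.1582]
tool_rot: [-0.0, 0.991, -0.133, -0.002]
contact_force: [0.8, 0.0, -0.8]
gripper_width: 0.574
grasp_force: 62.7
```

Request:
{"name": "arm_command", "arguments": {
  "moves": [
    [-0.5,[-0.02,-0.22,0.003],0],
    [-0.5,[-0.038,-0.447,0.006],0],
    [-0.5,[-0.057,-0.67,0.01],0],
    [-0.5,[-0.077,-0.894,0.013],0]
  ]
}}

```text
time: 4.95
tool_pos: [0.5308, 0.0802, 0.1562]
tool_rot: [0.0, 0.991, -0.132, -0.002]
contact_force: [0.5, -0.9, -0.4]
gripper_width: 0.573
grasp_force: 62.7
```

Request:
{"name": "arm_command", "arguments": {
  "moves": [
    [-0.5,[-0.02,-0.22,0.003],0],
    [-0.5,[-0.038,-0.447,0.006],0],
    [-0.5,[-0.057,-0.67,0.01],0],
    [-0.5,[-0.077,-0.894,0.013],0],
    [-0.5,[-0.077,-0.894,0.013],0],
    [-0.5,[-0.077,-0.894,0.013],0]
  ]
}}

```text
time: 5.45
tool_pos: [0.555, 0.2121, 0.1542]
tool_rot: [0.001, 0.991, -0.131, -0.002]
contact_force: [-0.8, -0.5, -0.4]
gripper_width: 0.573
grasp_force: 62.8
```

```bash
python3 - <<'E'
from plant import manip
import cv2
from h import *
f=manip.grab_frame('wrist')
im=f['frame'][:,:,::-1].copy()
t=(.5463,.1665,-.266)
for s in(-.045,.045):
    P=np.array([[t[0]+np.cos(t[2])*u-np.sin(t[2])*s,t[1]+np.sin(t[2])*u+np.cos(t[2])*s,.03] for u in(-.065,0,.065)])
    for z in proj(f,P):cv2.circle(im,tuple(int(v) for v in z),4,(0,255,0),1)
for z in proj(f,box(t,(.146,.286,.015)))[1::2]:cv2.circle(im,tuple(int(v) for v in z),4,(255,0,255),1)
cv2.imwrite('pics/w2.png',im)
E
python3 plan.py .5581 .2099 .16 -.266
```

```text
t 5.5 p [0.555  0.211  0.1544] yaw -0.2644 F [-0.3 -0.2 -0.1] w 0.576 g 62.76177316904068
[ 0.022  0.002 -0.038] turn 0.0003 rows 1.0
```

View pics/w2.png

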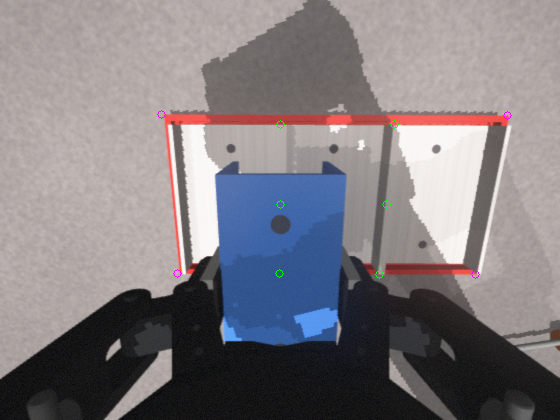

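The wrist view shows the cap (218–345, 175–340) over the left seam. The other seam is at x≈385. The red rim sits about 4 px (3 mm) right of my overlay, so I'll shift 3 mm toward −y.

```bash
python3 plan.py .559 .207 .062 -.266
```

```text
t 5.5 p [0.555  0.211  0.1544] yaw -0.2644 F [-0.3 -0.2 -0.1] w 0.576 g 62.76177316904068
[0.035 0.017 0.616] turn 0.0003 rows 3.0
```

Request:
{"name": "arm_command", "arguments": {
  "moves": [
    [-0.5,[0.035,0.017,0.06],0],
    [-0.5,[0.035,0.017,0.16],0],
    [-0.5,[0.035,0.017,0.28],0],
    [-0.5,[0.035,0.017,0.4],0],
    [-0.5,[0.035,0.017,0.5],0],
    [-0.5,[0.035,0.017,0.58],0],
    [-0.5,[0.035,0.017,0.616],0],
    [-0.5,[0.035,0.017,0.616],0],
    [-0.5,[0.035,0.017,0.616],0]
  ]
}}

```text
time: 6.25
tool_pos: [0.561, 0.2065, 0.0643]
tool_rot: [0.0, 0.991, -0.133, -0.0]
contact_force: [0.2, -0.1, 1.1]
gripper_width: 0.575
grasp_force: 62.8
```

```bash
python3 plan.py .559 .207 .048 -.266
```

```text
t 6.25 p [0.561  0.2065 0.0643] yaw -0.2666 F [ 0.2 -0.1  1.1] w 0.575 g 62.79512017965317
[-0.013  0.     0.109] turn -0.0001 rows 1.0
```

Now slow lowering, about 1.5 mm per row.

Request:
{"name": "arm_command", "arguments": {
  "moves": [
    [-0.5,[0,0,0.015],0],
    [-0.5,[0,0,0.03],0],
    [-0.5,[0,0,0.045],0],
    [-0.5,[0,0,0.06],0],
    [-0.5,[0,0,0.075],0],
    [-0.5,[0,0,0.085],0],
    [-0.5,[0,0,0.095],0],
    [-0.5,[0,0,0.1],0],
    [-0.5,[0,0,0.1],0],
    [-0.5,[0,0,0.1],0]
  ]
}}

```text
time: 7.08
tool_pos: [0.5608, 0.2071, 0.0493]
tool_rot: [-0.0, 0.991, -0.133, -0.0]
contact_force: [-0.4, 0.0, -0.3]
gripper_width: 0.577
grasp_force: 62.8
```

Request:
{"name": "arm_command", "arguments": {
  "moves": [
    [-0.5,[0,0,0.005],0],
    [-0.5,[0,0,0.01],0],
    [-0.5,[0,0,0.014],0],
    [-0.5,[0,0,0.014],0],
    [-0.5,[0,0,0.014],0]
  ]
}}

```text
time: 7.5
tool_pos: [0.5607, 0.2071, 0.0471]
tool_rot: [0.0, 0.991, -0.133, -0.0]
contact_force: [0.3, 0.2, -0.7]
gripper_width: 0.576
grasp_force: 62.8
```

Request:
{"name": "arm_command", "arguments": {
  "moves": [
    [-0.5,[0,0,0.004],0],
    [-0.5,[0,0,0.008],0],
    [-0.5,[0,0,0.012],0],
    [-0.5,[0,0,0.012],0],
    [-0.5,[0,0,0.012],0]
  ]
}}

```text
time: 7.92
tool_pos: [0.5609, 0.2072, 0.0467]
tool_rot: [0.0, 0.991, -0.132, -0.0]
contact_force: [-5.1, -2.1, 7.6]
gripper_width: 0.577
grasp_force: 63.9
```

Contact came at the predicted height (7.6 N). Releasing.

Request:
{"name": "arm_command", "arguments": {
  "moves": [
    [0.2,[0,0,0],0],
    [0.3,[0,0,0],0],
    [0.5,[0,0,0],0],
    [0.6,[0,0,0],0],
    [0.6,[0,0,0],0],
    [0.6,[0,0,0],0]
  ]
}}

```text
time: 8.42
tool_pos: [0.5608, 0.207, 0.0453]
tool_rot: [0.0, 0.991, -0.133, -0.0]
contact_force: [0.4, 0.3, -0.5]
gripper_width: 0.801
grasp_force: 0.0
```

Request:
{"name": "arm_command", "arguments": {
  "moves": [
    [0.6,[0,0,-0.1],0],
    [0.6,[0,0,-0.25],0],
    [0.6,[0,0,-0.5],0],
    [0.6,[0,0,-0.75],0],
    [0.6,[0,0,-0.9],0],
    [0.6,[0,0,-0.9],0]
  ]
}}

```text
time: 8.92
tool_pos: [0.5645, 0.2079, 0.1881]
tool_rot: [-0.002, 0.991, -0.132, 0.006]
contact_force: [0.1, 1.7, 0.9]
gripper_width: 0.793
grasp_force: 0.0
```

```bash
python3 - <<'E'
from plant import manip
import cv2,pickle
from h import *
f=manip.grab_frame('wrist')
cv2.imwrite('pics/w3.png',f['frame'][:,:,::-1])
pickle.dump(f,open('w3.pkl','wb'))
E
python3 plan.py .6392 -.2375 .18 .445
```

```text
t 8.97 p [0.563  0.2076 0.1848] yaw -0.2658 F [-0.4 -0.2  0.2] w 0.798 g 0.0
[0.423 0.91  0.01 ] turn -0.1131 rows 6.0
[-0.273  0.966  0.011] turn 0.0 rows 4.0
[-0.273  0.966  0.011] turn 0.0 rows 4.0
```

View pics/w3.png

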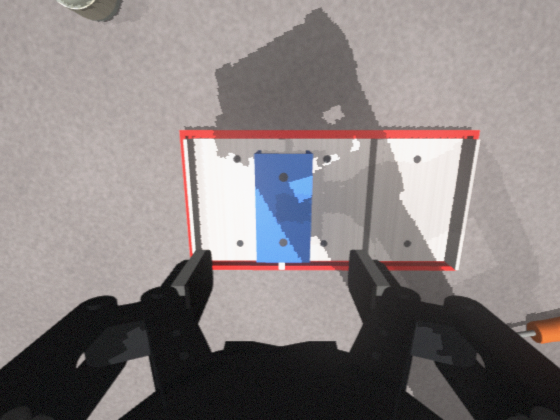

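The first cap straddles the seam (cap columns 256–313, seam end at column 282). I'll measure its position along the seam.

```bash
python3 - <<'E'
import pickle
from h import *
f=pickle.load(open('w3.pkl','rb'))
t=-.266;R=np.array([[np.cos(t),np.sin(t)],[-np.sin(t),np.cos(t)]])
for n,uv,z in(('cap top',(285,153),.053),('cap bot',(283,262.5),.053),('capL',(256,200),.053),('capR',(312.5,200),.053),('rim top',(285,130),.015),('rim bot',(283,269),.015),('rimL',(186,200),.015),('rimR',(471,200),.015),('seam2 top',(374,138),.03),('seam2 bot',(367,264),.03)):
    print(n,(R@ray(f,uv,z)[:2]).round(4))
m=mask(f,'blue',[250,145,320,270]);print(cv2.minAreaRect(m))
E
```

```text
cap top [0.5375 0.3447]
cap bot [0.4369 0.3461]
capL [0.4966 0.3701]
capR [0.4968 0.3204]
rim top [0.5562 0.3444]
rim bot [0.4113 0.3459]
rimL [0.4875 0.4445]
rimR [0.4881 0.1566]
seam2 top [0.5493 0.2638]
seam2 bot [0.4247 0.2606]
((283.0, 207.5), (109.0, 56.0), 90.0)
```

The first cap is within about 3 mm of mid-length and laterally centred. On to the second cap.

Request:
{"name": "arm_command", "arguments": {
  "moves": [
    [0.76,[0.423,0.91,0.01],-0.113],
    [0.76,[0.423,0.91,0.01],-0.113],
    [0.76,[0.423,0.91,0.01],-0.113],
    [0.76,[0.423,0.91,0.01],-0.113],
    [0.76,[0.423,0.91,0.01],-0.113],
    [0.76,[0.423,0.91,0.01],-0.113],
    [0.76,[0.423,0.91,0.01],-0.113]
  ]
}}

```text
time: 9.55
tool_pos: [0.5852, 0.0578, 0.1767]
tool_rot: [-0.0, 0.975, 0.22, -0.002]
contact_force: [0.2, 0.1, -0.7]
gripper_width: 0.878
grasp_force: 0.0
```

Request:
{"name": "arm_command", "arguments": {
  "moves": [
    [0.76,[-0.273,0.966,0.011],0],
    [0.76,[-0.273,0.966,0.011],0],
    [0.76,[-0.273,0.966,0.011],0],
    [0.76,[-0.273,0.966,0.011],0],
    [0.76,[-0.273,0.966,0.011],0]
  ]
}}

```text
time: 9.97
tool_pos: [0.6113, -0.0938, 0.1759]
tool_rot: [0.0, 0.976, 0.217, -0.001]
contact_force: [0.0, 0.5, -0.4]
gripper_width: 0.879
grasp_force: 0.0
```

Request:
{"name": "arm_command", "arguments": {
  "moves": [
    [0.76,[-0.273,0.966,0.011],0],
    [0.76,[-0.273,0.966,0.011],0],
    [0.76,[-0.273,0.966,0.011],0],
    [0.76,[-0.273,0.966,0.011],0],
    [0.76,[-0.273,0.966,0.011],0],
    [0.76,[-0.273,0.966,0.011],0],
    [0.76,[-0.273,0.966,0.011],0]
  ]
}}

```text
time: 10.55
tool_pos: [0.6364, -0.2365, 0.1744]
tool_rot: [-0.001, 0.975, 0.22, -0.001]
contact_force: [0.1, 0.2, 0.0]
gripper_width: 0.879
grasp_force: 0.0
```

```bash
python3 - <<'E'
from plant import manip
import cv2,pickle
from h import *
f=manip.grab_frame('wrist')
im=f['frame'][:,:,::-1].copy()
for z in proj(f,box((.6392,-.2375,.445),(.1,.05,.045))):cv2.circle(im,tuple(int(v) for v in z),3,(0,255,0),1)
cv2.imwrite('pics/w4.png',im)
E
python3 plan.py .6392 -.2375 .08 .445
```

```text
t 10.6 p [ 0.6365 -0.2362  0.1747] yaw 0.4448 F [-0.5  2.   0.3] w 0.879 g 0.0
[0.013 0.017 0.631] turn -0.0 rows 3.0
```

View pics/w4.png

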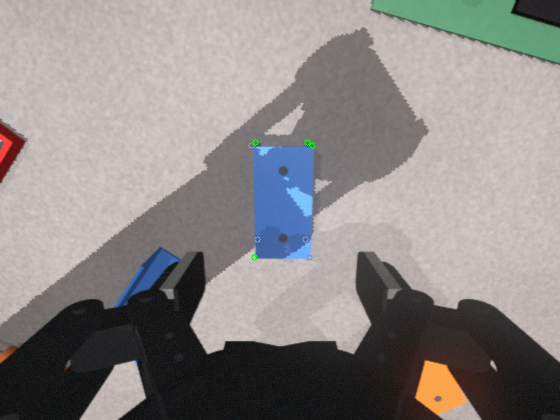

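The cap (253–313, 146–258) matches the overlay within about 3 px, and the spare at (145,280) is clear of the fingers. Descending.

Request:
{"name": "arm_command", "arguments": {
  "moves": [
    [0.76,[0.013,0.017,0.2],0],
    [0.76,[0.013,0.017,0.4],0],
    [0.76,[0.013,0.017,0.6],0],
    [0.76,[0.013,0.017,0.631],0],
    [0.76,[0.013,0.017,0.631],0]
  ]
}}

```text
time: 11.02
tool_pos: [0.6376, -0.237, 0.0777]
tool_rot: [-0.002, 0.975, 0.221, -0.003]
contact_force: [0.1, -1.0, 0.6]
gripper_width: 0.884
grasp_force: 0.0
```

```bash
python3 plan.py .6392 -.2375 .038 .445
```

```text
t 11.02 p [ 0.6376 -0.237   0.0777] yaw 0.4455 F [ 0.1 -1.   0.6] w 0.884 g 0.0
[0.009 0.009 0.264] turn 0.0001 rows 1.0
```

Request:
{"name": "arm_command", "arguments": {
  "moves": [
    [0.76,[0.006,0.004,0.12],0],
    [0.76,[0.006,0.004,0.21],0],
    [0.76,[0.006,0.004,0.26],0],
    [0.76,[0.006,0.004,0.26],0],
    [0.76,[0.006,0.004,0.26],0]
  ]
}}

```text
time: 11.43
tool_pos: [0.6407, -0.2396, 0.0422]
tool_rot: [-0.0, 0.975, 0.22, -0.0]
contact_force: [1.4, 0.2, 0.3]
gripper_width: 0.88
grasp_force: 0.0
```

Request:
{"name": "arm_command", "arguments": {
  "moves": [
    [0,[0,0,0],0],
    [-0.3,[0,0,0],0],
    [-0.5,[0,0,0],0],
    [-0.5,[0,0,0],0],
    [-0.5,[0,0,0],0],
    [-0.5,[0,0,0],0],
    [-0.5,[0,0,0],0],
    [-0.5,[0,0,0],0]
  ]
}}

```text
time: 12.1
tool_pos: [0.6417, -0.2403, 0.0437]
tool_rot: [0.001, 0.975, 0.22, 0.001]
contact_force: [-0.5, -0.4, 6.9]
gripper_width: 0.576
grasp_force: 64.4
```

Request:
{"name": "arm_command", "arguments": {
  "moves": [
    [-0.5,[0,0,-0.15],0],
    [-0.5,[0,0,-0.35],0],
    [-0.5,[0,0,-0.6],0],
    [-0.5,[0,0,-0.85],0],
    [-0.5,[0,0,-0.85],0],
    [-0.5,[0,0,-0.85],0]
  ]
}}

```text
time: 12.6
tool_pos: [0.6422, -0.2407, 0.1731]
tool_rot: [0.002, 0.975, 0.22, 0.002]
contact_force: [-0.4, -0.5, -1.8]
gripper_width: 0.573
grasp_force: 63.9
```

```bash
python3 plan.py .5343 .1208 .165 -.266
```

```text
t 12.6 p [ 0.6422 -0.2407  0.1731] yaw 0.4441 F [-0.4 -0.5 -1.8] w 0.573 g 63.908541798591614
[ 0.129 -0.828  0.014] turn 0.113 rows 6.0
[-0.442 -0.712  0.018] turn 0.0 rows 4.0
[-0.442 -0.712  0.018] turn 0.0 rows 4.0
```

Request:
{"name": "arm_command", "arguments": {
  "moves": [
    [-0.5,[0.018,-0.118,0.002],0.016],
    [-0.5,[0.037,-0.237,0.004],0.032],
    [-0.5,[0.055,-0.355,0.006],0.048],
    [-0.5,[0.074,-0.473,0.008],0.065],
    [-0.5,[0.092,-0.59,0.01],0.081],
    [-0.5,[0.11,-0.71,0.012],0.097],
    [-0.5,[0.129,-0.828,0.014],0.113],
    [-0.5,[0.129,-0.828,0.014],0.113]
  ]
}}

```text
time: 13.27
tool_pos: [0.6023, -0.1162, 0.1638]
tool_rot: [-0.001, 0.991, -0.133, -0.003]
contact_force: [-0.1, -0.2, -1.6]
gripper_width: 0.572
grasp_force: 63.8
```

Request:
{"name": "arm_command", "arguments": {
  "moves": [
    [-0.5,[-0.11,-0.178,0.005],0],
    [-0.5,[-0.22,-0.356,0.009],0],
    [-0.5,[-0.33,-0.534,0.014],0],
    [-0.5,[-0.442,-0.712,0.018],0]
  ]
}}

```text
time: 13.6
tool_pos: [0.5673, 0.0018, 0.1623]
tool_rot: [0.0, 0.991, -0.132, -0.002]
contact_force: [0.1, 0.3, -1.2]
gripper_width: 0.573
grasp_force: 63.8
```

Request:
{"name": "arm_command", "arguments": {
  "moves": [
    [-0.5,[-0.11,-0.178,0.005],0],
    [-0.5,[-0.22,-0.356,0.009],0],
    [-0.5,[-0.33,-0.534,0.014],0],
    [-0.5,[-0.442,-0.712,0.018],0],
    [-0.5,[-0.442,-0.712,0.018],0],
    [-0.5,[-0.442,-0.712,0.018],0],
    [-0.5,[-0.442,-0.712,0.018],0]
  ]
}}

```text
time: 14.18
tool_pos: [0.5325, 0.121, 0.1606]
tool_rot: [0.001, 0.991, -0.132, -0.001]
contact_force: [-0.3, 0.3, -1.5]
gripper_width: 0.579
grasp_force: 63.8
```

```bash
python3 plan.py .5343 .1208 .07 -.266
```

```text
t 14.18 p [0.5325 0.121  0.1606] yaw -0.265 F [-0.3  0.3 -1.5] w 0.579 g 63.78080874681473
[ 0.013 -0.003  0.604] turn 0.0002 rows 3.0
```

Request:
{"name": "arm_command", "arguments": {
  "moves": [
    [-0.5,[0.002,-0.003,0.06],0],
    [-0.5,[0.002,-0.003,0.16],0],
    [-0.5,[0.002,-0.003,0.28],0],
    [-0.5,[0.002,-0.003,0.4],0],
    [-0.5,[0.002,-0.003,0.5],0],
    [-0.5,[0.002,-0.003,0.57],0],
    [-0.5,[0.002,-0.003,0.6],0],
    [-0.5,[0.002,-0.003,0.6],0],
    [-0.5,[0.002,-0.003,0.6],0]
  ]
}}

```text
time: 14.93
tool_pos: [0.5338, 0.1216, 0.0722]
tool_rot: [-0.0, 0.991, -0.133, 0.0]
contact_force: [-0.3, 0.0, 0.2]
gripper_width: 0.574
grasp_force: 63.8
```

```bash
python3 - <<'E'
from plant import manip
import cv2
f=manip.grab_frame('scene')
cv2.imwrite('pics/s5.png',cv2.resize(f['frame'][110:260,320:540,::-1],None,fx=3.5,fy=3.5))
E
python3 plan.py .5343 .1208 .053 -.266
```

```text
t 14.98 p [0.5342 0.1217 0.0728] yaw -0.2662 F [-0.6 -0.4 -1. ] w 0.573 g 63.7847900390625
[0.002 0.006 0.132] turn -0.0 rows 1.0
```

View pics/s5.png

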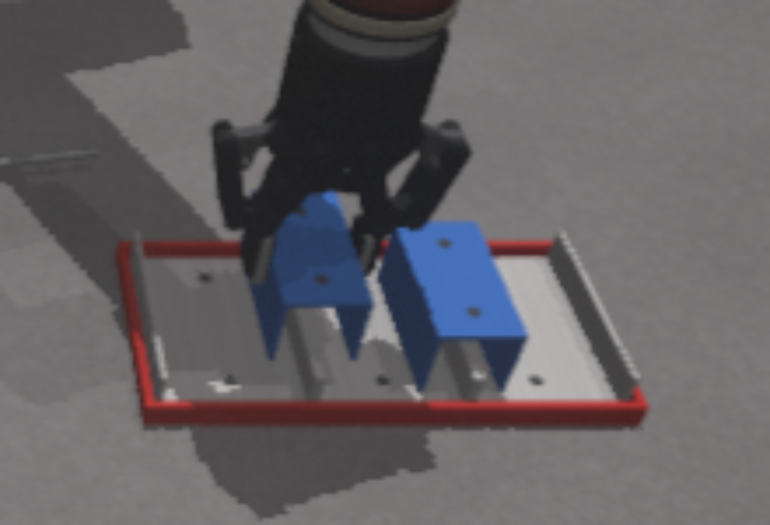

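The held cap (315,270 in the crop) straddles the left seam, the placed cap (460,300) stands over the right seam, and the finger clears it. Lowering slowly.

Request:
{"name": "arm_command", "arguments": {
  "moves": [
    [-0.5,[0,0.004,0.025],0],
    [-0.5,[0,0.004,0.05],0],
    [-0.5,[0,0.004,0.07],0],
    [-0.5,[0,0.004,0.085],0],
    [-0.5,[0,0.004,0.1],0],
    [-0.5,[0,0.004,0.11],0],
    [-0.5,[0,0.004,0.12],0],
    [-0.5,[0,0.004,0.125],0],
    [-0.5,[0,0.004,0.125],0],
    [-0.5,[0,0.004,0.125],0]
  ]
}}

```text
time: 15.82
tool_pos: [0.5333, 0.1214, 0.0533]
tool_rot: [-0.0, 0.991, -0.133, 0.0]
contact_force: [-0.3, 0.5, -0.9]
gripper_width: 0.569
grasp_force: 63.8
```

Request:
{"name": "arm_command", "arguments": {
  "moves": [
    [-0.5,[0,0,0.004],0],
    [-0.5,[0,0,0.008],0],
    [-0.5,[0,0,0.011],0],
    [-0.5,[0,0,0.011],0],
    [-0.5,[0,0,0.011],0]
  ]
}}

```text
time: 16.23
tool_pos: [0.5333, 0.1214, 0.0517]
tool_rot: [-0.0, 0.991, -0.133, 0.0]
contact_force: [0.2, -0.7, -0.5]
gripper_width: 0.577
grasp_force: 63.8
```

Request:
{"name": "arm_command", "arguments": {
  "moves": [
    [-0.5,[0,0,0.004],0],
    [-0.5,[0,0,0.008],0],
    [-0.5,[0,0,0.01],0],
    [-0.5,[0,0,0.01],0],
    [-0.5,[0,0,0.01],0]
  ]
}}

```text
time: 16.65
tool_pos: [0.5333, 0.1214, 0.0516]
tool_rot: [0.0, 0.991, -0.132, -0.0]
contact_force: [-6.3, -0.6, 10.2]
gripper_width: 0.577
grasp_force: 65.1
```

Contact (10 N). Releasing and retreating.

Request:
{"name": "arm_command", "arguments": {
  "moves": [
    [0.2,[0,0,0],0],
    [0.3,[0,0,0],0],
    [0.5,[0,0,0],0],
    [0.6,[0,0,0],0],
    [0.6,[0,0,0],0],
    [0.6,[0,0,0],0]
  ]
}}

```text
time: 17.15
tool_pos: [0.5331, 0.1214, 0.0498]
tool_rot: [0.0, 0.991, -0.133, -0.0]
contact_force: [0.4, 0.6, 0.6]
gripper_width: 0.8
grasp_force: 0.0
```

Request:
{"name": "arm_command", "arguments": {
  "moves": [
    [0.6,[0,0,-0.1],0],
    [0.6,[0,0,-0.25],0],
    [0.6,[0,0,-0.5],0],
    [0.6,[0,0,-0.75],0],
    [0.6,[0,0,-1],0],
    [0.6,[0,0,-1],0],
    [0.6,[0,0,-1],0]
  ]
}}

```text
time: 17.73
tool_pos: [0.5351, 0.1216, 0.2038]
tool_rot: [-0.001, 0.991, -0.133, 0.003]
contact_force: [0.3, 1.2, -1.3]
gripper_width: 0.801
grasp_force: 0.0
```

```bash
python3 - <<'E'
from plant import manip
import cv2
f=manip.grab_frame('wrist');g=manip.grab_frame('scene')
cv2.imwrite('pics/w6.png',cv2.hconcat([f['frame'][80:320,100:500,::-1],cv2.resize(g['frame'][130:250,150:350,::-1],(400,240))]))
E
python3 plan.py
```

```text
t 17.83 p [0.5327 0.1213 0.1993] yaw -0.2659 F [-0.7 -0.2  0. ] w 0.803 g 0.0
```

View pics/w6.png

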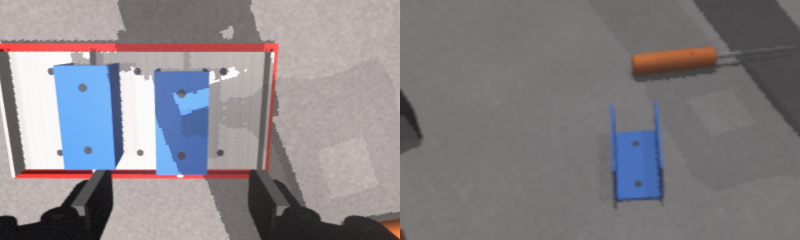

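Both caps straddle their seams, parallel to the channels (crop 55–120 and 155–209), and the spare is untouched. Handing in.

```bash
python3 -c "
from plant import manip
print(manip.job_done())"
```

```text
the job is handed in; nothing more can be done
None
```

Both blue caps stand open side down over the two silver seams, in line with the channels and within about 3 mm of mid-length. The spare and look-alikes were not touched, and I handed the job in at about 18 s.

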